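# Half-aperture check of a bench photometer

## Task

Slide back the jaw of the blue clamp, lift out the filter block it holds (the one with the orange glass), and set it upright, without dropping it, all the way down in the open well on top of the photometer, leaving it there. Then take the red knob of the photometer's sprung shutter, slide it to half of its travel, where the knob lines up with the red marks on its guide rails, and finish while still holding it there, since the spring pulls it shut. Leave the other things on the bench undisturbed.

Things in the scene. Friction and masses are not known exactly. Their poses are not given: they have to be found in the camera images.
- jaw_post (a point): Black post on the aluminium jaw of the blue clamp, its handle: 20 mm (x) by 16 mm (y), 36 mm tall. The point is on its axis, 24 mm above the jaw's flat top, 12 mm below the post's top, 82 mm above the bench. x lies along the clamp: the jaw opens towards -x; with the jaw closed the filter block's centre is 55 mm away towards +x. z up. Fingers have room on all sides, at -y and +y most.
- jaw (a joint): Opening of the clamp's jaw along the post's -x: 0 closed, 0.040 m fully open. Starts 0 to 4 mm open, takes about 4 N to slide and stays where it is left. A lip on top of the jaw reaches 9 mm over the filter block's shoulder, so the block cannot be lifted out until the jaw is about 15 mm open.
- block_mid (a point): Centre of the filter block in the clamp: grey metal, orange windows on sides and top, 70 mm tall, about 150 g. Foot 44 (x) by 28 (y) mm, 30 mm tall; above it a neck 20 (x) by 28 (y) mm, 40 mm tall. The point is 35 mm above the underside; the neck's middle is 15 mm higher. z up. It stands on a bed 20 mm above the bench, x along the clamp, y faces free: grasp the neck across y.
- well (a point): Centre of the floor of the open well in the photometer's black top. Opening 52 mm (x) by 36 mm (y), 22 mm deep; the flat top is 22 mm above this point, 100 mm above the bench. x points away from the robot, y to the left, z up. The seated block's foot rests on this floor, long side along the well's x (either way round).
- shutter_knob (a point): Red knob on the photometer's steel shutter plate: 24 mm (x) by 16 mm (y), 34 mm tall. The point is on its axis, 23 mm above the plate, 11 mm below the knob's top, 130 mm above the bench. +y is the way the shutter slides open; axes parallel to the well's. Guide rails 9 mm high lie 24 to 31 mm off on both x sides; red marks on them show the knob's centre at half travel. Both y sides are free.
- shutter (a joint): Opening of the shutter along the knob's +y: 0 shut (at rest), 0.030 m half, 0.060 m fully open. A spring pulls it shut: about 3 N when shut, 1.5 N more per 10 mm (7.5 N at half, 12 N fully open). Let go, it shuts. Opening it uncovers a yellow window.
- spare_block: Bystander, leave alone; origin at the centre of its underside, z up. Spare filter block like the one in the clamp but with blue glass, 70 mm tall, standing on the bench.
- amber_bottle: Bystander, leave alone; origin at the centre of its underside, z up. Brown bottle with white cap, 68 mm across, 140 mm tall.
- dropper_bottle: Bystander, leave alone; origin at the centre of its underside, z up. Small white bottle with blue cap, 28 mm across, 70 mm tall.
- white_jar: Bystander, leave alone; origin at the centre of its underside, z up. White jar, 48 mm across, 75 mm tall.
- beaker: Bystander, leave alone; origin at the centre of its underside, z up. Glass beaker, 70 mm across, 90 mm tall.
- tube_rack: Bystander, leave alone; origin at the centre of its underside, z up. White and black test-tube rack with twelve tubes, 200 by 90 mm, 102 mm tall.

How it is judged:
On the way, in this order (a step that is already met when the one before it is completed fails the run):
1. the clamp's jaw is drawn back while the block still stands in the clamp (value of joint jaw above 0.012 m and distance of block_mid from where it was at the start of the episode below 0.015 m), for 0.2 s.
2. the block is lifted out of the clamp (height (world z) of block_mid above 0.1 m), for 0.1 s.
3. the block stands in the photometer's well, let go, with the shutter still shut (horizontal distance between block_mid and well below 0.009 m and z of block_mid in the frame of well between 0.031 and 0.039 m and angle between block_mid's own z axis and vertical below 0.12 rad and contact force between the fingers and filter_block below 0.2 N and value of joint shutter below 0.01 m), for 0.2 s.
4. the shutter is held at half travel (value of joint shutter between 0.024 and 0.036 m and contact force between the fingers and shutter above 3 N), for 0.2 s.
At the end, for the whole second after the job is handed in: The shutter stands still at 30 mm of its 60 mm travel, within 6 mm, held by the fingers on its knob with more than 3 N; the filter block stands upright (within 0.12 rad) on the floor of the well, within 9 mm of its centre, untouched by the fingers; the jaw is still open by more than 12 mm (all of step 4 and velocity of joint shutter between -0.01 and 0.01 m/s and horizontal distance between block_mid and well below 0.009 m and z of block_mid in the frame of well between 0.031 and 0.039 m and angle between block_mid's own z axis and vertical below 0.12 rad and contact force between the fingers and filter_block below 0.2 N and value of joint jaw above 0.012 m); the arm keeps its last pose, push and grip.
It fails at once if the filter block falls freely (dropped) (contact force between filter_block and anything else below 0.02 N and linear speed of filter_block above 0.4 m/s).
It fails at once if a bystander is moved by more than 20 mm or tipped (distance of any of spare_block, amber_bottle, dropper_bottle, white_jar, beaker, tube_rack from where it was at the start of the episode above 0.02 m or angle between any of spare_block, amber_bottle, dropper_bottle, white_jar, beaker, tube_rack's own z axis and vertical above 0.3 rad).
It also fails if it takes over 51 s, if anything falls off the work surface, if the arm or the gripper's body presses on something with over 40 N, if the wrist force passes 120 N, or if a joint passes its speed limit or range.

## Robot

A 7-joint arm with a two-finger parallel gripper is mounted at the origin on the work surface. World frame = base frame: x ahead of the robot, y to its left, z up, the work surface at z = 0. Lengths are in m, angles in rad, forces in N, time in s.
With the tool pointing down it reaches from about 0.425 to 0.925 m from the base axis. Payload 6.8 kg.
Tool frame: the origin (TCP) lies on the front face of the gripper's body, between the roots of the fingers; the fingertips stand 73 mm ahead of it and the grasp point (between the pads) lies 54 mm ahead of it; z points along the fingers, x is the direction in which the jaws open and shut, and the axes are right-handed (so a half turn about z gives the same grasp; the last joint's range is limited). The gripper opens to 85 mm and grips with 20 to 120 N. Pads are 22 mm wide; open, the fingers measure 114 mm over their backs; the gripper's body (76 mm by 85 mm) begins 54 mm behind the grasp point. The pads swing forward as they close: fully open they stand 13 mm farther back than shut.
Start: joints at [-1.284, 0.477, 0.022, 1.555, -0.011, 1.109, -0.083], TCP at [0.26, 0.623, 0.304] pointing down, gripper open.
Joint ranges: [-2.96, 2.96], [-0.34, 2.1], [-1.41, 1.46], [0.24, 2.44], [-1.37, 4.51], [0.17, 1.92], [-2.96, 2.96]. Speed limits (rad/s): [2.39, 2.39, 3.14, 3.14, 3.14, 3.14, 3.14].

## Interface

Orientations are given as a unit quaternion [w, x, y, z].
In Python, from station import get_obs, read_camera, hand_in gives the robot as it stands. The module is installed in compiled form; this text tells all that it offers.
- The arm moves only by the shell command python3 -m creep 'ROWS' [FORCE]. ROWS is JSON, a list that holds one entry, the list of rows, each a list of 7 numbers: the turn, a rotation vector about the tool's x, y, z in rad, then the shift along the tool's x, y, z in m, then the finger opening in m, from 0 to 0.0854. A call has 1 to 20 rows; each row shifts and turns the pose as measured when the row begins, along the tool's axes as they then stand; what a row does not reach is not made up. A row lasts 1/12 s, in which the tool goes at most 41.7 mm and 7.16 degrees, less where a joint would pass 70% of its speed; a pose out of reach is approached as far as the arm can. A call is refused whole if a number of a shift passes 0.0417 or a number of a turn 0.125, either way. A call with a gripper value outside its range is refused whole. The fingers move at their own pace and stop on an object; FORCE is the grip in N (left out, the last holds). Time passes only in rows, so rows that do not move let the fingers close. It gives the time, the measured TCP pose, the force and the opening at its end, in the units of the state.
- get_obs(): the state, without advancing time (a new reading comes with each control period).
- read_camera(name): name is "side" or "top"; returns a dict with "color" (420x560x3 uint8, red, green, blue), "range_z" (420x560 float32, m along the optical axis (not along the pixel's ray), 0 where there is no reading), "fovy" (degrees; the focal length in pixels is half the picture's height over the tangent of half this angle, whatever the lens; pixels are square), "cx", "cy" (the principal point, pixels), "D" ([k1, k2, p1, p2, k3] as OpenCV has them; the pictures are not rectified), "rvec" (rotation vector, rad) and "tvec" (3), from world to camera coordinates, as OpenCV has them. Camera axes: x right, y down, z forward; pixel columns grow to the right and rows downward; lengths in m; the calibration is good to about 2 mm. A picture is of the moment at which its call begins.
- hand_in(): hands the job in, once; it reports no verdict.
The state is a dict: "t": time; "q": joint angles; "joint_vel": joint speeds; "joint_torque": joint torques, N m; "eef_pos": TCP position; "tool_rot": TCP orientation; "contact_force": force on the tool from outside, world axes, zero at the start; "torque": the same for the moment, N m; "gripper_width": opening from 0.0 (shut) to 1.0 (fully open).
Only numpy, scipy, OpenCV 4.12 (cv2) and the standard library are available. Lean on these libraries where they do the work, as an engineer would, in place of code of your own. Each camera call takes 0.05 s, during which the arm holds its last target.

## Working session

There is one attempt and no reset: what is moved stays moved. The work goes in short steps, Python scripts to look and compute and a shell command to move; the robot and the scene stay as the last step left them, time stands still between calls to the robot, and variables do not carry over. Pictures are saved under pics/ and viewed, and the job is handed in when it is done.

```bash
mkdir -p pics; ls; python3 - <<'E'
from station import get_obs, read_camera
import cv2,numpy as np
o=get_obs(); print(o)
for n in("side","top"):
    c=read_camera(n); cv2.imwrite(f"pics/{n}0.png",c["color"][:,:,::-1])
    np.savez(f"{n}0.npz",**c)
    print(n,[ (k,c[k]) for k in("fovy","cx","cy","D","rvec","tvec")])
E
```

```text
pics
{'t': 0.0, 'q': array([-1.28409252,  0.47781138,  0.02233767,  1.55646693, -0.01150933,
        1.1092564 , -0.08310914]), 'joint_vel': array([-0.00174734,  0.00089567,  0.00117402, -0.00060855, -0.00074789,
       -0.00033989,  0.00136088]), 'joint_torque': array([ 7.23939247e-04, -5.96455371e+01,  1.60813451e+00, -2.81186950e+01,
        1.24637739e-02,  9.44473461e-03,  1.08074795e-05]), 'eef_pos': array([0.25944911, 0.62265158, 0.30291144]), 'tool_rot': array([ 5.54290995e-04,  8.32050707e-01,  5.54698836e-01, -7.17916416e-04]), 'contact_force': array([ 0.16633058, -0.53870644,  0.77921697]), 'torque': array([-0.03520869,  0.01579005, -0.00754716]), 'gripper_width': 0.9986131670219689}
side [('fovy', 49.617953325379716), ('cx', 272.29921876752996), ('cy', 208.62712474815854), ('D', array([0.04401871, 0.        , 0.        , 0.        , 0.        ])), ('rvec', array([ 0.85693402, -2.35995348,  1.30343967])), ('tvec', array([0.42804209, 0.26361748, 1.10956418]))]
top [('fovy', 57.6193738396806), ('cx', 284.1344635200247), ('cy', 209.18735162182958), ('D', array([-0.087337,  0.      ,  0.      ,  0.      ,  0.      ])), ('rvec', array([ 2.13186547, -2.09195378,  0.16211737])), ('tvec', array([0.06551557, 0.52007552, 0.86643811]))]
```

View pics/side0.png

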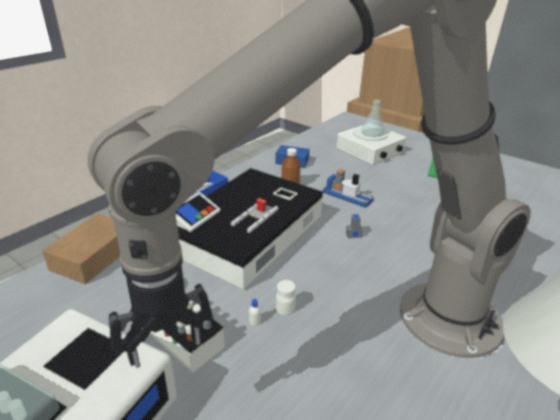

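View pics/top0.png

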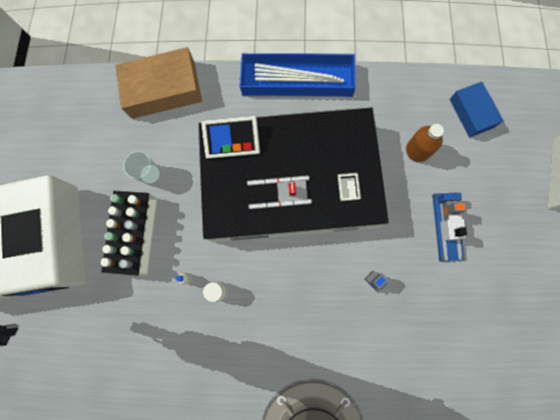

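Side view: clamp at about (348,190), photometer in the centre, knob (262,205), well (286,194). Top view: clamp at (450,228), orange block (459,207), black post (460,232), red knob (292,188), well (348,187), spare block (377,281). I'll zoom in and measure.

```bash
cat > h.py <<'E'
import cv2,numpy as np
def load(n): return dict(np.load(n))
def K(c):
    h=c["color"].shape[0]; f=h/2/np.tan(np.radians(float(c["fovy"]))/2)
    return np.array([[f,0,float(c["cx"])],[0,f,float(c["cy"])],[0,0,1]])
def ray(c,uv):
    p=cv2.undistortPoints(np.array(uv,float).reshape(-1,1,2),K(c),c["D"]).reshape(-1,2)
    R=cv2.Rodrigues(c["rvec"])[0]; t=np.array(c["tvec"]).ravel()
    d=np.c_[p,np.ones(len(p))]@R
    return -R.T@t,d
def onz(c,uv,z):
    o,d=ray(c,uv); return o+d*((z-o[2])/d[:,2])[:,None]
def cloud(c):
    h,w=c["range_z"].shape; g=np.stack(np.meshgrid(np.arange(w),np.arange(h)),-1).reshape(-1,2)
    o,d=ray(c,g); return (o+d*c["range_z"].reshape(-1,1)).reshape(h,w,3)
def proj(c,P):
    return cv2.projectPoints(np.array(P,float).reshape(-1,1,3),c["rvec"],c["tvec"],K(c),c["D"])[0].reshape(-1,2)
def crop(c,x0,y0,x1,y1,s,fn):
    im=c["color"][y0:y1,x0:x1,::-1]; cv2.imwrite(fn,cv2.resize(im,None,fx=s,fy=s,interpolation=cv2.INTER_NEAREST))
E
python3 - <<'E'
from h import *
t=load("top0.npz"); s=load("side0.npz")
crop(t,420,180,490,270,6,"pics/t_clamp.png")
crop(t,240,165,370,220,6,"pics/t_phot.png")
crop(s,315,160,385,215,8,"pics/s_clamp.png")
crop(s,220,175,310,240,8,"pics/s_phot.png")
C=cloud(t)
for p in[(459,207),(460,232),(455,222),(292,186),(348,195),(310,225),(377,281),(320,300),(290,192),(262,190)]:
    print(p,C[p[1],p[0]].round(4))
E
```

```text
(459, 207) [ 0.523  -0.3291  0.089 ]
(460, 232) [ 0.4641 -0.3251  0.0956]
(455, 222) [ 0.4928 -0.3308  0.0578]
(292, 186) [0.5534 0.0564 0.1406]
(348, 195) [ 0.5501 -0.0741  0.0748]
(310, 225) [0.4744 0.0149 0.0985]
(377, 281) [ 0.3529 -0.1398  0.0675]
(320, 300) [ 3.051e-01 -1.500e-02  2.000e-04]
(290, 192) [0.54   0.0605 0.1402]
(262, 190) [0.5534 0.1254 0.0984]
```

View pics/t_clamp.png

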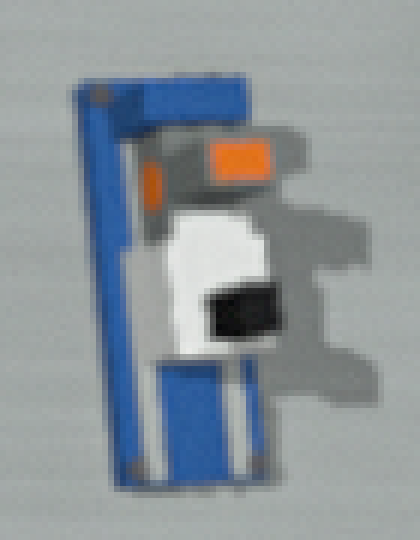

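View pics/t_phot.png

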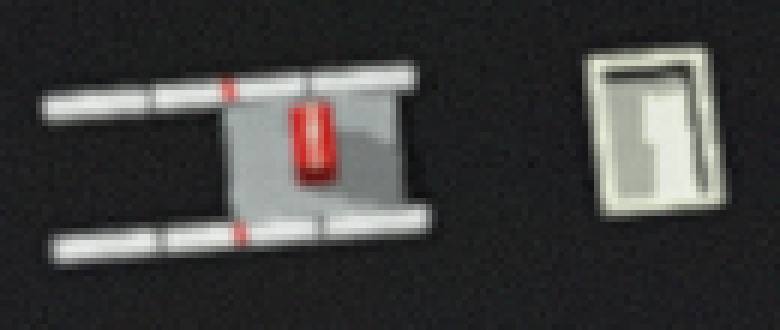

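View pics/s_clamp.png

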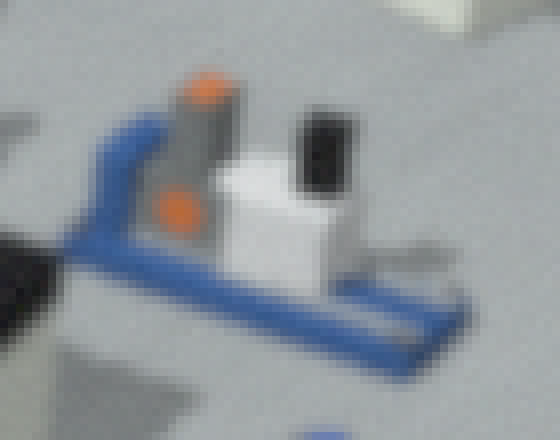

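View pics/s_phot.png

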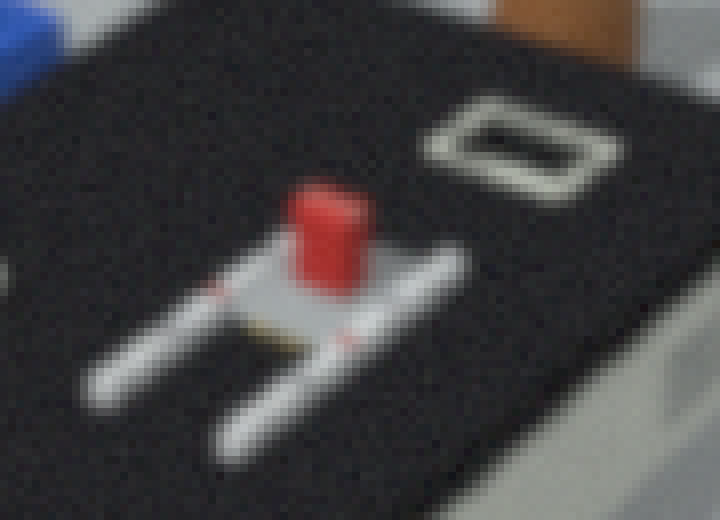

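```bash
python3 - <<'E'
from h import *
def rect(P):
    r=cv2.minAreaRect((P[:,:2]*1000).astype(np.float32)); b=cv2.boxPoints(r)
    e=[b[1]-b[0],b[2]-b[1]]
    return "c",(np.array(r[0])).round(1),[(round(float(np.hypot(*v)),1),round(float(np.degrees(np.arctan2(v[1],v[0]))),1)) for v in e],len(P)
for n in("top","side"):
    c=load(n+"0.npz"); C=cloud(c); X,Y,Z=C[...,0],C[...,1],C[...,2]
    hsv=cv2.cvtColor(c["color"],cv2.COLOR_RGB2HSV).astype(int); H,S,V=hsv[...,0],hsv[...,1],hsv[...,2]
    clampreg=(X>.38)&(X<.6)&(Y<-.26)&(Y>-.40)
    blue=clampreg&(abs(H-108)<12)&(S>120); 
    print(n,"blue",rect(C[blue&(Z<.03)]) , np.percentile(Z[blue],[5,50,95]).round(3))
    def m(name,mask,z):
        v,u=np.nonzero(mask)
        if len(v)<4: print(name,"few");return
        P=onz(c,np.c_[u,v],z); print(name,"z",np.percentile(Z[mask],[5,50,95]).round(4),"ray-mean",P.mean(0).round(4),rect(P),"cloud",C[mask].mean(0).round(4))
    o=clampreg&(H<18)&(S>140)
    m("orange top",o&(Z>.08),.090)
    m("orange side",o&(Z<.075),.05)
    m("blocktop",clampreg&(Z>.084)&(V>60),.090)
    m("post top",clampreg&(V<50)&(Z>.088),.094)
    m("post all",clampreg&(V<60)&(Z>.05),.082)
    m("jaw top",clampreg&(V>190)&(S<40)&(Z>.05)&(Z<.064),.058)
    ph=(X>.45)&(X<.7)&(Y>-.15)&(Y<.25)
    red=ph&((H<6)|(H>174))&(S>120)
    k=red&(abs(Y-.057)<.03)&(abs(X-.55)<.03)
    m("knob top",k&(Z>.136),.141); m("knob all",k&(Z>.11),.130)
    lab,st,_,ce=None,None,None,None
    mm=(((H<10)|(H>170))&(S>60)&ph&(Z<.116)&(abs(X-.55)<.05)&(Y>.06)&(Y<.115))
    nn,lab,st,ce=cv2.connectedComponentsWithStats(mm.astype(np.uint8))
    for i in range(1,nn): print("  mark",st[i],ce[i],onz(c,ce[i],.109).round(4))
    rim=ph&(Y<-.03)&(Y>-.11)&(X>.48)&(X<.62)&(V>130)&(Z>.09)
    m("rim",rim,.100)
    rails=ph&(Y>-.02)&(Y<.14)&(V>170)&(S<40)&(Z>.1)&(Z<.116)&(abs(X-.55)<.06)
    nn,lab,st,ce=cv2.connectedComponentsWithStats(rails.astype(np.uint8))
    for i in range(1,nn):
        if st[i][4]>25:
            m(" rail",lab==i,.109)
E
```

```text
top blue ('c', array([ 488.7, -330.6]), [(59.9, -85.2), (166.9, 4.8)], 512) [0.011 0.016 0.058]
orange top z [0.087  0.0891 0.0918] ray-mean [ 0.5241 -0.331   0.09  ] ('c', array([ 524. , -331.2]), [(19.9, -89.1), (11.7, 0.9)], 53) cloud [ 0.5242 -0.3312  0.0894]
orange side z [0.0312 0.037  0.0435] ray-mean [ 0.522  -0.3111  0.05  ] ('c', array([ 521.6, -311.2]), [(17.1, -3.2), (4.9, 86.8)], 21) cloud [ 0.5244 -0.3161  0.0374]
blocktop z [0.0853 0.0892 0.0935] ray-mean [ 0.5154 -0.3313  0.09  ] ('c', array([ 495.7, -333.2]), [(29.1, -83.9), (76.0, 6.1)], 133) cloud [ 0.5155 -0.3316  0.0893]
post top z [0.0895 0.0931 0.0955] ray-mean [ 0.4661 -0.3308  0.094 ] ('c', array([ 465.6, -330.5]), [(16.8, -3.3), (14.0, 86.7)], 49) cloud [ 0.4663 -0.3315  0.0926]
post all z [0.0721 0.0912 0.0951] ray-mean [ 0.4669 -0.3322  0.082 ] ('c', array([ 467.1, -332.2]), [(25.6, -89.2), (16.2, 0.8)], 77) cloud [ 0.4661 -0.3297  0.0877]
jaw top z [0.0548 0.057  0.0597] ray-mean [ 0.486  -0.3282  0.058 ] ('c', array([ 481. , -331.9]), [(37.6, -89.3), (52.5, 0.7)], 230) cloud [ 0.4861 -0.3286  0.0571]
kno
[... 2566 characters left out ...]
0.1372 0.1393 0.1419] ray-mean [0.5493 0.0613 0.141 ] ('c', array([548.6,  61.7]), [(18.9, -86.9), (24.4, 3.1)], 28) cloud [0.5511 0.0592 0.1393]
knob all z [0.1137 0.1308 0.1406] ray-mean [0.5472 0.0628 0.13  ] ('c', array([547.7,  61.5]), [(64.4, -49.2), (23.0, 40.8)], 89) cloud [0.548  0.0619 0.1291]
  mark [256 207   9   5  21] [259.9047619  209.47619048] [[0.5522 0.061  0.109 ]]
rim z [0.0974 0.1001 0.1031] ray-mean [ 0.5607 -0.068   0.1   ] ('c', array([564.4, -70.5]), [(48.5, -84.3), (62.0, 5.7)], 59) cloud [ 0.5608 -0.0681  0.0999]
 rail z [0.1049 0.1075 0.1097] ray-mean [0.5234 0.0693 0.109 ] ('c', array([526.5,  66.2]), [(87.4, -83.2), (17.3, 6.8)], 62) cloud [0.525  0.0673 0.1073]
```

```bash
python3 - <<'E'
from h import *
c=load("top0.npz"); C=cloud(c)
hsv=cv2.cvtColor(c["color"],cv2.COLOR_RGB2HSV).astype(int); H,S,V=hsv[...,0],hsv[...,1],hsv[...,2]
L=[];Rr=[]
for v in range(197,259):
    b=np.nonzero((abs(H[v,425:475]-108)<14)&(S[v,425:475]>110))[0]+425
    if len(b): L.append((b[0]-.5,v)); 
    if len(b) and v>243: Rr.append((b[-1]+.5,v))
for nm,E in(("L",L),("R",Rr)):
    P=onz(c,E,.012); l=cv2.fitLine((P[:,:2]*1000).astype(np.float32),cv2.DIST_HUBER,0,.01,.01).ravel(); print(nm,l,np.degrees(np.arctan(l[1]/l[0])))
print(np.round(C[[200,215,230,245,255],[436,437,439,440,441]],3))
# bottom/top edges of base
for nm,z,rng in(("bot",.012,range(443,461)),):
    E=[]
    for u in rng:
        b=np.nonzero((abs(H[240:275,u]-108)<14)&(S[240:275,u]>100))[0]+240
        E.append((u,b[-1]+.5))
    P=onz(c,E,z); l=cv2.fitLine((P[:,:2]*1000).astype(np.float32),cv2.DIST_HUBER,0,.01,.01).ravel(); print(nm,l,np.degrees(np.arctan2(l[1],l[0])))
E=[]
for u in range(435,460):
    b=np.nonzero((abs(H[185:215,u]-108)<14)&(S[185:215,u]>100))[0]+185
    E.append((u,b[0]-.5))
print(E[0],E[-1]); P=onz(c,E,.012);l=cv2.fitLine((P[:,:2]*1000).astype(np.float32),cv2.DIST_HUBER,0,.01,.01).ravel();print("top",l,np.degrees(np.arctan2(l[1],l[0])))
# jaw front-ish white edges
E=[]
for v in range(218,238):
    b=np.nonzero((V[v,440:470]>200)&(S[v,440:470]<40))[0]+440
    E.append((b[0]-.5,v))
P=onz(c,E,.058);l=cv2.fitLine((P[:,:2]*1000).astype(np.float32),cv2.DIST_HUBER,0,.01,.01).ravel();print("jawL",l,np.degrees(np.arctan(l[1]/l[0])))
crop(c,430,190,480,250,10,"pics/t_clamp2.png")
E
```

```text
L [ 9.9821144e-01  5.9782546e-02  4.8551306e+02 -3.0081586e+02] 3.427331
R [   0.87211585   -0.48929942  427.51752    -361.1517    ] -29.294542
[[ 0.555 -0.304  0.013]
 [ 0.517 -0.305  0.012]
 [ 0.479 -0.307  0.016]
 [ 0.442 -0.308  0.015]
 [ 0.417 -0.31   0.014]]Traceback (most recent call last):
  File "<stdin>", line 17, in <module>
IndexError: index -1 is out of bounds for axis 0 with size 0
```

```bash
cat > togo.py <<'E'
# togo.py x y z yaw_deg : remaining shift in tool axes, and turn, to target TCP (tool down, tool x at yaw)
import sys,numpy as np
from station import get_obs
from scipy.spatial.transform import Rotation as R
o=get_obs(); q=o["tool_rot"]; r=R.from_quat([q[1],q[2],q[3],q[0]]); M=r.as_matrix()
print("t",round(o["t"],2),"tcp",o["eef_pos"].round(4),"yaw",np.degrees(np.arctan2(M[1,0],M[0,0])).round(2),"zaxis",M[:,2].round(4),"w",round(o["gripper_width"],3),"F",o["contact_force"].round(1),"q",o["q"].round(2))
if len(sys.argv)>4:
    x,y,z,a=map(float,sys.argv[1:5]); a=np.radians(a)
    T=np.array([[np.cos(a),np.sin(a),0],[np.sin(a),-np.cos(a),0],[0,0,-1]])
    print("shift now",(M.T@(np.array([x,y,z])-o["eef_pos"])).round(4),"shift in target axes",(T.T@(np.array([x,y,z])-o["eef_pos"])).round(4),"turn",(r.inv()*R.from_matrix(T)).as_rotvec().round(4))
E
python3 -m creep '[[[0,0,0,-0.0256,0.0287,0,0.0854],[0,0,0,-0.0256,0.0287,0,0.0854],[0,0,0,-0.0256,0.0287,0,0.0854],[0,0,0,-0.0256,0.0287,0,0.0854],[0,0,0,-0.0256,0.0287,0,0.0854],[0,0,0,-0.0256,0.0287,0,0.0854],[0,0,0,-0.0256,0.0287,0,0.0854],[0,0,0,-0.0256,0.0287,0,0.0854],[0,0,0,-0.0256,0.0287,0,0.0854],[0,0,0,-0.0256,0.0287,0,0.0854],[0,0,0,-0.0256,0.0287,0,0.0854],[0,0,0,-0.0256,0.0287,0,0.0854],[0,0,0,-0.0256,0.0287,0,0.0854]]]'
python3 togo.py 0.466 -0.333 0.22 -86.5
```

```text
t: 1.18
eef_pos: [0.4776, 0.1607, 0.2966]
tool_rot: [-0.001, 0.827, 0.563, -0.005]
contact_force: [0.9, -0.9, 0.0]
gripper_width: 0.998
t 1.18 tcp [0.4776 0.1607 0.2966] yaw 68.49 zaxis [-0.0095 -0.0029 -1.    ] w 0.998 F [ 0.9 -0.9  0. ] q [-0.65  0.21  0.23  1.97 -0.06  0.98  0.81]
shift now [-0.4631  0.1708  0.0781] shift in target axes [0.492  0.0417 0.0766] turn [0.0061 0.0123 2.7051]
```

```bash
python3 -m creep '[[[0,0,0.125,0,0,0,0.0854],[0,0,0.125,0,0,0,0.0854],[0,0,0.125,0,0,0,0.0854],[0,0,0.125,0,0,0,0.0854],[0,0,0.125,0,0,0,0.0854],[0,0,0.125,0,0,0,0.0854],[0,0,0.125,0,0,0,0.0854],[0,0,0.125,0,0,0,0.0854],[0,0,0.125,0,0,0,0.0854],[0,0,0.125,0,0,0,0.0854],[0,0,0.125,0,0,0,0.0854],[0,0,0.125,0,0,0,0.0854],[0,0,0.125,0,0,0,0.0854],[0,0,0.125,0,0,0,0.0854],[0,0,0.125,0,0,0,0.0854],[0,0,0.125,0,0,0,0.0854],[0,0,0.125,0,0,0,0.0854],[0,0,0.125,0,0,0,0.0854],[0,0,0.125,0,0,0,0.0854],[0,0,0.125,0,0,0,0.0854]]]'
python3 togo.py 0.466 -0.333 0.22 -86.5
```

```text
t: 2.85
eef_pos: [0.4771, 0.1441, 0.2915]
tool_rot: [0.01, 0.793, -0.609, -0.004]
contact_force: [0.0, -0.1, -0.3]
gripper_width: 1.0
t 2.85 tcp [0.4771 0.1441 0.2915] yaw -75.1 zaxis [-0.0191 -0.0116 -0.9998] w 1.0 F [ 0.  -0.1 -0.3] q [-0.95  0.23  0.62  2.   -0.16  0.98 -1.56]
shift now [0.4577 0.1318 0.0772] shift in target axes [0.4755 0.0402 0.0715] turn [ 0.0207 -0.0084  0.199 ]
```

```bash
python3 -m creep '[[[0.01,-0.004,0.1,0.038,0.005,0,0.0854],[0.01,-0.004,0.1,0.038,0.004,0,0.0854],[0,0,0,0.04,0.0033,0.0,0.0854],[0,0,0,0.04,0.0033,0.0,0.0854],[0,0,0,0.04,0.0033,0,0.0854],[0,0,0,0.04,0.0033,0,0.0854],[0,0,0,0.04,0.0033,0,0.0854],[0,0,0,0.04,0.0033,0,0.0854],[0,0,0,0.04,0.0033,0,0.0854],[0,0,0,0.04,0.0033,0.0,0.0854],[0,0,0,0.03,0.0033,0.0,0.0854],[0,0,0,0.02,0,0.01,0.0854]]]'
python3 togo.py 0.466 -0.333 0.22 -86.5
```

```text
t: 3.85
eef_pos: [0.4731, -0.3135, 0.2809]
tool_rot: [-0.001, 0.729, -0.685, 0.0]
contact_force: [0.0, 0.1, 0.9]
gripper_width: 0.999
t 3.85 tcp [ 0.4731 -0.3135  0.2809] yaw -86.4 zaxis [ 1.8e-03  7.0e-04 -1.0e+00] w 0.999 F [0.  0.1 0.9] q [-0.13  0.41  0.79  1.88 -0.35  0.99 -0.7 ]
shift now [0.0191 0.0084 0.0608] shift in target axes [0.019  0.0083 0.0609] turn [-0.0019  0.0006  0.0018]
```

```bash
python3 -m creep '[[[0,0,0,0.01,0.004,0.02,0.0854],[0,0,0,0.009,0.004,0.03,0.0854],[0,0,0,0,0,0.03,0.0854],[0,0,0,0,0,0.025,0.0854],[0,0,0,0,0,0.015,0.0854],[0,0,0,0,0,0,0.0854]]]'
python3 togo.py 0.466 -0.333 0.137 -86.5
python3 - <<'E'
from h import *
from station import read_camera
for n in("top","side"):
    c=read_camera(n); np.savez(n+"1.npz",**c)
    if n=="top": crop(c,400,170,500,270,5,"pics/t1.png")
    else: crop(c,300,120,410,220,5,"pics/s1.png")
E
```

```text
t: 4.35
eef_pos: [0.4632, -0.3426, 0.1546]
tool_rot: [0.001, 0.725, -0.689, 0.002]
contact_force: [-0.5, 0.7, -0.5]
gripper_width: 0.999
t 4.35 tcp [ 0.4632 -0.3426  0.1546] yaw -87.03 zaxis [ 0.001  -0.0038 -1.    ] w 0.999 F [-0.5  0.7 -0.5] q [ 0.04  0.59  0.66  1.95 -0.51  0.77 -0.53]
shift now [-0.0095 -0.0033  0.0176] shift in target axes [-0.0094 -0.0034  0.0176] turn [-0.0008 -0.0038 -0.0093]
```

View pics/t1.png

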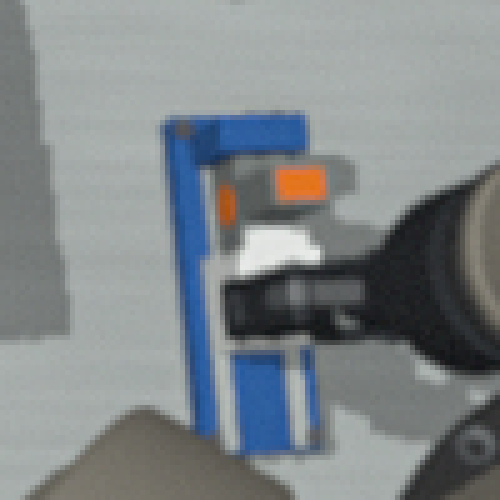

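View pics/s1.png

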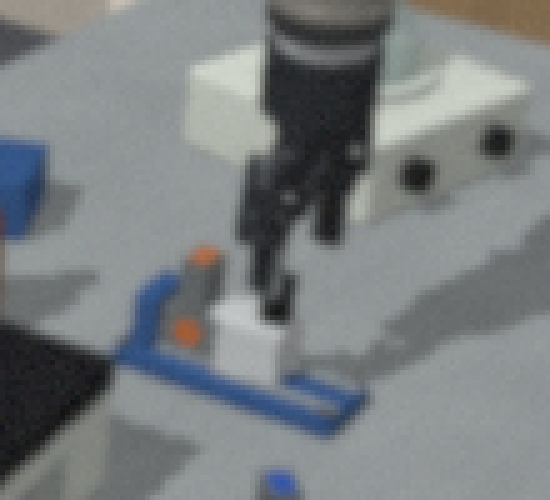

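The fingers straddle the post: in the top crop the finger and post are around (270,310). I'll correct the offset, lower, and close.

```bash
python3 -m creep '[[[0,0,-0.009,-0.009,-0.0033,0.012,0.0854],[0,0,0,0,0,0.006,0.0854],[0,0,0,0,0,0,0.0854]]]'
python3 togo.py 0.466 -0.333 0.137 -86.5
```

```text
t: 4.7
eef_pos: [0.4696, -0.3343, 0.1412]
tool_rot: [-0.0, 0.729, -0.685, 0.006]
contact_force: [-0.1, -0.4, 0.1]
gripper_width: 1.003
t 4.7 tcp [ 0.4696 -0.3343  0.1412] yaw -86.41 zaxis [ 0.0097 -0.0081 -0.9999] w 1.003 F [-0.1 -0.4  0.1] q [ 0.03  0.61  0.64  1.96 -0.53  0.73 -0.52]
shift now [-0.0016  0.0036  0.0042] shift in target axes [-0.0015  0.0035  0.0042] turn [-0.0092 -0.0087  0.0016]
```

```bash
python3 -m creep '[[[-0.009,-0.009,0,-0.0015,0.003,0.004,0.0854],[0,0,0,0,0,0,0.03],[0,0,0,0,0,0,0.0],[0,0,0,0,0,0,0.0],[0,0,0,0,0,0,0.0],[0,0,0,0,0,0,0.0],[0,0,0,0,0,0,0.0],[0,0,0,0,0,0,0.0]]]' 40
python3 togo.py 0.466 -0.333 0.137 -86.5
```

```text
t: 5.37
eef_pos: [0.4678, -0.3336, 0.1391]
tool_rot: [-0.001, 0.729, -0.684, 0.002]
contact_force: [1.2, 0.6, -2.7]
gripper_width: 0.183
t 5.37 tcp [ 0.4678 -0.3336  0.1391] yaw -86.37 zaxis [ 0.0035 -0.0015 -1.    ] w 0.183 F [ 1.2  0.6 -2.7] q [ 0.04  0.61  0.64  1.96 -0.53  0.74 -0.52]
shift now [-0.0007  0.0018  0.0021] shift in target axes [-0.0007  0.0018  0.0021] turn [-0.0034 -0.0017  0.0023]
```

```bash
python3 -m creep '[[[0,0,0,0,0.006,0,0],[0,0,0,0,0.006,0,0],[0,0,0,0,0.006,0,0],[0,0,0,0,0.006,0,0],[0,0,0,0,0.006,0,0],[0,0,0,0,0,0,0],[0,0,0,0,0,0,0]]]'
python3 togo.py 0.441 -0.3345 0.139 -86.5
```

```text
t: 5.95
eef_pos: [0.4413, -0.335, 0.1391]
tool_rot: [-0.003, 0.73, -0.684, 0.006]
contact_force: [4.8, -3.1, -4.1]
gripper_width: 0.18
t 5.95 tcp [ 0.4413 -0.335   0.1391] yaw -86.27 zaxis [ 0.0119 -0.0035 -0.9999] w 0.18 F [ 4.8 -3.1 -4.1] q [ 0.06  0.58  0.64  2.02 -0.53  0.7  -0.48]
shift now [-0.0005  0.0003  0.0001] shift in target axes [-0.0005  0.0003  0.0001] turn [-0.0117 -0.0042  0.0041]
```

```bash
python3 -m creep '[[[0,0,0,0,0,0,0.0854],[0,0,0,0,0,0,0.0854],[0,0,0,0,0,0,0.0854],[-0.01,0,0,0,0,0,0.0854],[0,0,0,0,0,-0.03,0.0854],[0,0,0,0,0,-0.04,0.0854],[0,0,0,0,0,-0.03,0.0854],[0,0,0,0,0,0,0.0854]]]'
python3 togo.py 0.524 -0.331 0.125 -86.5
python3 - <<'E'
from h import *
from station import read_camera
for n in("top","side"):
    c=read_camera(n); np.savez(n+"2.npz",**c)
    if n=="top": crop(c,400,170,500,270,5,"pics/t2.png")
    else: crop(c,300,120,410,220,5,"pics/s2.png")
E
```

```text
t: 6.62
eef_pos: [0.4394, -0.334, 0.2408]
tool_rot: [0.004, 0.73, -0.684, -0.003]
contact_force: [0.0, 0.0, -0.2]
gripper_width: 1.003
t 6.62 tcp [ 0.4394 -0.334   0.2408] yaw -86.26 zaxis [-0.0097 -0.0018 -1.    ] w 1.003 F [ 0.   0.  -0.2] q [-0.06  0.44  0.78  1.95 -0.38  0.91 -0.6 ]
shift now [ 0.0024 -0.0857  0.115 ] shift in target axes [ 0.0022 -0.0846  0.1158] turn [ 0.0098 -0.0012  0.0042]
```

View pics/t2.png

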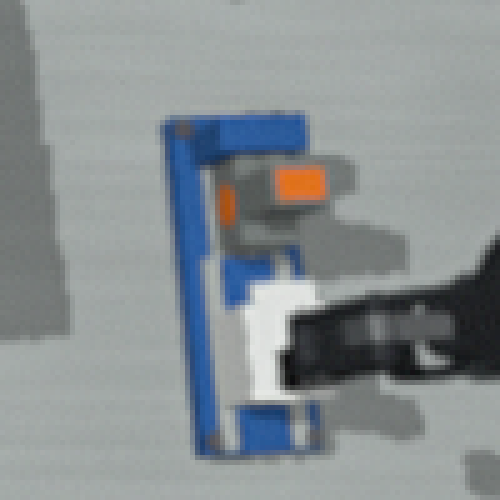

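View pics/s2.png

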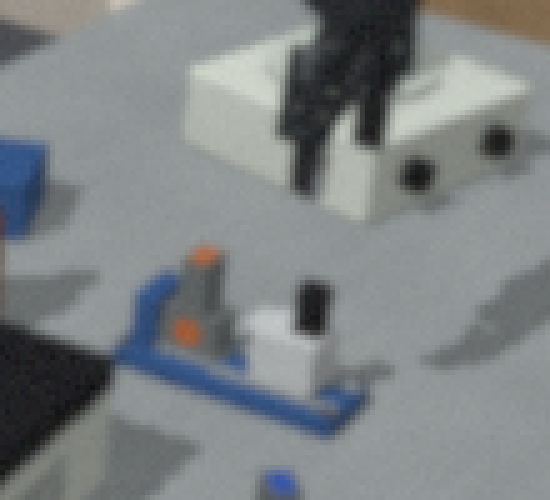

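Jaw open about 29 mm, block still in place with its orange top at top-crop (302,183), and the shoulder is exposed. I'll go to the neck next.

```bash
python3 -m creep '[[[0.01,0,0,0.001,-0.03,0,0.0854],[0,0,0,0.001,-0.03,0,0.0854],[0,0,0,0,-0.02,0,0.0854],[0,0,0,0,0,0,0.0854],[0,0,0,0,0,0,0.0854]]]'
python3 togo.py 0.524 -0.331 0.127 -86.5
```

```text
t: 7.13
eef_pos: [0.518, -0.3265, 0.2302]
tool_rot: [0.002, 0.73, -0.684, -0.007]
contact_force: [-0.8, -0.2, -0.9]
gripper_width: 0.998
t 7.13 tcp [ 0.518  -0.3265  0.2302] yaw -86.29 zaxis [-0.0126  0.0075 -0.9999] w 0.998 F [-0.8 -0.2 -0.9] q [-0.06  0.55  0.73  1.81 -0.44  0.96 -0.65]
shift now [ 0.0057 -0.0069  0.1031] shift in target axes [ 0.0048 -0.0057  0.1032] turn [0.0121 0.0083 0.0037]
```

```bash
python3 -m creep '[[[0.012,0.008,0.003,0.005,-0.0057,0.03,0.0854],[0,0,0,0,0,0.03,0.0854],[0,0,0,0,0,0,0.0854],[0,0,0,0,0,0,0.0854]]]'
python3 togo.py 0.524 -0.331 0.127 -86.5
```

```text
t: 7.47
eef_pos: [0.5206, -0.3309, 0.166]
tool_rot: [0.001, 0.728, -0.685, -0.002]
contact_force: [0.1, -0.6, 0.2]
gripper_width: 1.001
t 7.47 tcp [ 0.5206 -0.3309  0.166 ] yaw -86.54 zaxis [-0.0049  0.0014 -1.    ] w 1.001 F [ 0.1 -0.6  0.2] q [-0.01  0.64  0.67  1.84 -0.51  0.85 -0.6 ]
shift now [ 0.0004 -0.0036  0.0389] shift in target axes [ 0.0003 -0.0034  0.039 ] turn [ 0.0048  0.0017 -0.0006]
```

```bash
python3 -m creep '[[[0.005,0.002,0,0,-0.0034,0.02,0.0854],[0,0,0,0,0,0.018,0.0854],[0,0,0,0,0,0,0.0854],[0,0,0,0,0,0,0.0854]]]'
python3 togo.py 0.524 -0.331 0.127 -86.5
```

```text
t: 7.8
eef_pos: [0.522, -0.3326, 0.131]
tool_rot: [0.0, 0.727, -0.687, 0.001]
contact_force: [-0.3, 0.1, 0.4]
gripper_width: 1.006
t 7.8 tcp [ 0.522  -0.3326  0.131 ] yaw -86.73 zaxis [ 5.0e-04 -1.2e-03 -1.0e+00] w 1.006 F [-0.3  0.1  0.4] q [ 0.02  0.68  0.63  1.86 -0.55  0.78 -0.57]
shift now [-0.0014 -0.0021  0.004 ] shift in target axes [-0.0014 -0.0021  0.004 ] turn [-0.0005 -0.0012 -0.004 ]
```

```bash
python3 -m creep '[[[0,0,-0.004,-0.0014,-0.0021,0.004,0.0854],[0,0,0,0,0,0,0.05],[0,0,0,0,0,0,0.03],[0,0,0,0,0,0,0.0],[0,0,0,0,0,0,0.0],[0,0,0,0,0,0,0.0],[0,0,0,0,0,0,0.0],[0,0,0,0,0,0,0.0]]]' 40
python3 togo.py 0.524 -0.331 0.127 -86.5
python3 - <<'E'
from h import *
from station import read_camera
c=read_camera("side"); np.savez("side3.npz",**c); crop(c,300,120,410,220,5,"pics/s3.png")
E
```

```text
t: 8.47
eef_pos: [0.5255, -0.3324, 0.1332]
tool_rot: [-0.001, 0.728, -0.685, 0.004]
contact_force: [0.6, 0.4, -3.2]
gripper_width: 0.321
t 8.47 tcp [ 0.5255 -0.3324  0.1332] yaw -86.51 zaxis [ 0.007  -0.0038 -1.    ] w 0.321 F [ 0.6  0.4 -3.2] q [ 0.02  0.68  0.63  1.85 -0.55  0.78 -0.57]
shift now [-0.0015  0.0015  0.0062] shift in target axes [-0.0015  0.0015  0.0062] turn [-0.0067 -0.0042 -0.0002]
```

View pics/s3.png

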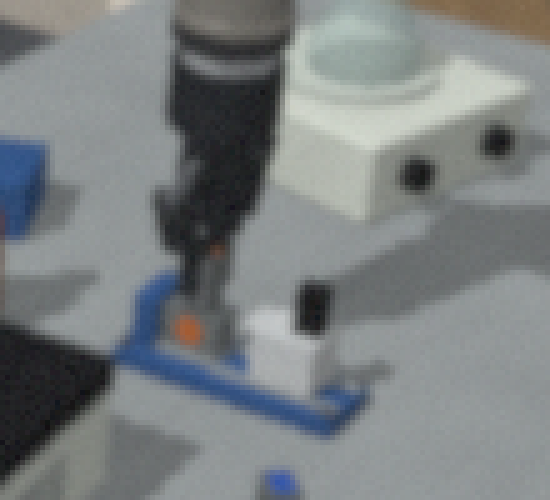

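```bash
python3 -m creep '[[[0,0,0,0,0,0,0],[0,0,0,0,0,-0.006,0],[0,0,0,0,0,-0.012,0],[0,0,0,0,0,-0.02,0],[0,0,0,0,0,-0.025,0],[0,0,0,0,0,-0.025,0],[0,0,0,0,0,-0.025,0],[0,0,0,0,0,-0.012,0],[0,0,0,0,0,-0.006,0],[0,0,0,0,0,0,0]]]' 60
python3 togo.py 0.566 -0.072 0.26 -84
```

```text
t: 9.35
eef_pos: [0.5227, -0.3321, 0.2734]
tool_rot: [-0.0, 0.728, -0.686, 0.002]
contact_force: [0.6, -0.7, -1.0]
gripper_width: 0.319
t 9.35 tcp [ 0.5227 -0.3321  0.2734] yaw -86.64 zaxis [ 0.0037 -0.0026 -1.    ] w 0.319 F [ 0.6 -0.7 -1. ] q [-0.08  0.51  0.77  1.77 -0.41  1.03 -0.68]
shift now [-0.2571 -0.0584  0.0129] shift in target axes [-0.2541 -0.0702  0.0134] turn [-0.0035 -0.0029 -0.0461]
```

```bash
python3 -m creep '[[[0,0,-0.015,-0.01,-0.002,0,0],[0,0,-0.015,-0.02,-0.005,0,0],[0,0,-0.015,-0.028,-0.007,0,0],[0,0,0,-0.03,-0.008,0,0],[0,0,0,-0.03,-0.008,0,0],[0,0,0,-0.03,-0.008,0,0],[0,0,0,-0.03,-0.008,0,0],[0,0,0,-0.03,-0.008,0,0],[0,0,0,-0.02,-0.006,0,0],[0,0,0,-0.01,-0.004,0,0],[0,0,0,0,0,0,0],[0,0,0,0,0,0,0]]]'
python3 togo.py 0.566 -0.072 0.26 -84
```

```text
t: 10.35
eef_pos: [0.5556, -0.069, 0.2571]
tool_rot: [0.008, 0.747, -0.665, -0.008]
contact_force: [0.3, -1.9, -1.1]
gripper_width: 0.316
t 10.35 tcp [ 0.5556 -0.069   0.2571] yaw -83.4 zaxis [-2.170e-02 -8.000e-04 -9.998e-01] w 0.316 F [ 0.3 -1.9 -1.1] q [-0.57  0.43  0.75  1.91 -0.35  0.96 -1.1 ]
shift now [ 0.0042 -0.0099 -0.0031] shift in target axes [ 0.0041 -0.01   -0.0029] turn [0.0217 0.0016 0.0105]
```

```bash
python3 -m creep '[[[0.021,0.002,0.01,0.004,-0.01,0,0],[0,0,0,0,0,0,0],[0,0,0,0,0,0,0]]]'
python3 togo.py 0.566 -0.072 0.225 -84
python3 - <<'E'
from h import *
from station import read_camera
for n in("top","side"):
    c=read_camera(n); np.savez(n+"4.npz",**c)
    if n=="top": crop(c,300,120,400,220,5,"pics/t4.png")
    else: crop(c,230,110,340,220,5,"pics/s4.png")
E
```

```text
t: 10.6
eef_pos: [0.5659, -0.0761, 0.2561]
tool_rot: [0.001, 0.741, -0.671, 0.001]
contact_force: [-0.8, -0.1, -1.2]
gripper_width: 0.318
t 10.6 tcp [ 0.5659 -0.0761  0.2561] yaw -84.3 zaxis [ 2.0e-04 -2.5e-03 -1.0e+00] w 0.318 F [-0.8 -0.1 -1.2] q [-0.55  0.44  0.75  1.89 -0.36  0.95 -1.1 ]
shift now [-0.0042 -0.0005  0.0311] shift in target axes [-0.0041 -0.0005  0.0311] turn [ 0.0001 -0.0025 -0.0052]
```

View pics/t4.png

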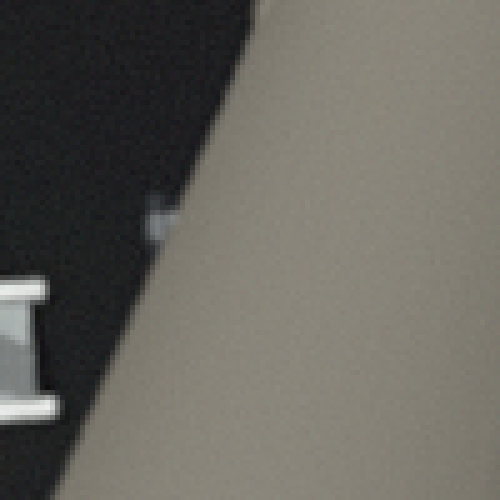

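View pics/s4.png

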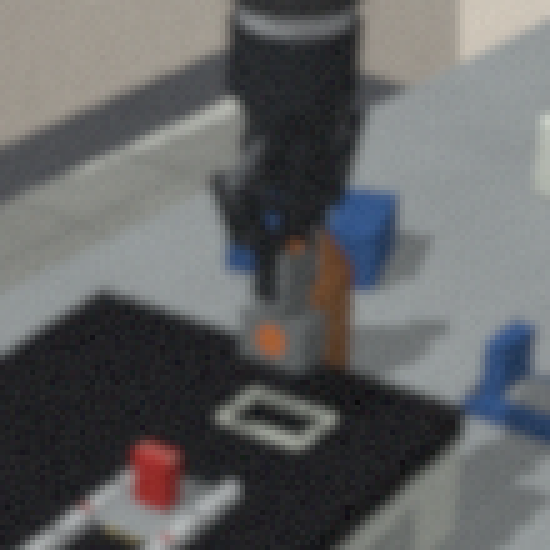

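```bash
python3 - <<'E'
from h import *
c=load("side4.npz"); C=cloud(c)
hsv=cv2.cvtColor(c["color"],cv2.COLOR_RGB2HSV).astype(int); H,S=hsv[...,0],hsv[...,1]
m=(H<18)&(S>140); m[:170]=0;m[186:]=0;m[:,:275]=0;m[:,293:]=0
print(m.sum(),C[m].mean(0),np.median(C[m],0))
# foot face pixels grey nearby
v,u=np.nonzero(m);print(u.mean(),v.mean())
g=C[168:186,279:296]; 
sel=(g[...,2]>.135)&(g[...,2]<.165); P=g[sel]; print(len(P),np.percentile(P,[2,50,98],axis=0).round(4))
a=np.radians(6);d=P-np.array([.5659,-.0761,0]); X=d[:,0]*np.cos(a)+d[:,1]*np.sin(a);Y=-d[:,0]*np.sin(a)+d[:,1]*np.cos(a)
print(np.percentile(X,[2,10,50,90,98]).round(4),np.percentile(Y,[2,50,98]).round(4))
d=C[m].mean(0)-np.array([.5659,-.0761,0]);print("win in well axes rel tcp",d[0]*np.cos(a)+d[1]*np.sin(a),-d[0]*np.sin(a)+d[1]*np.cos(a))
E
```

```text
14 [ 0.56444915 -0.06153197  0.15846581] [ 0.56345792 -0.06182119  0.15811856]
283.5 177.5
106 [[ 0.5404 -0.0885  0.1425]
 [ 0.5542 -0.0637  0.1547]
 [ 0.5815 -0.0583  0.1642]]
[-0.0249 -0.0239 -0.0103  0.0119  0.0171] [-0.0101  0.0129  0.0181]
win in well axes rel tcp 7.98752462185864e-05 0.014639878440499928
```

```bash
python3 -m creep '[[[0,-0.0025,-0.005,-0.004,-0.0005,0.008,0],[0,0,0,0,0,0.014,0],[0,0,0,0,0,0.01,0],[0,0,0,0,0,0,0],[0,0,0,0,0,0,0]]]'
python3 togo.py 0.5655 -0.072 0.191 -84
```

```text
t: 11.12
eef_pos: [0.5657, -0.0742, 0.2224]
tool_rot: [-0.001, 0.742, -0.671, 0.0]
contact_force: [0.1, -0.5, -1.1]
gripper_width: 0.319
t 11.12 tcp [ 0.5657 -0.0742  0.2224] yaw -84.22 zaxis [ 1.2e-03  4.0e-04 -1.0e+00] w 0.319 F [ 0.1 -0.5 -1.1] q [-0.52  0.48  0.72  1.92 -0.41  0.88 -1.07]
shift now [-0.0022  0.      0.0314] shift in target axes [-0.0022 -0.      0.0314] turn [-0.0012  0.0003 -0.0038]
```

```bash
python3 -m creep '[[[-0.001,0,-0.004,-0.0022,0,0.004,0],[0,0,0,0,0,0.004,0],[0,0,0,0,0,0,0]]]'
python3 togo.py 0.5655 -0.072 0.191 -84
python3 - <<'E'
from h import *
from station import read_camera
c=read_camera("side"); np.savez("side5.npz",**c); crop(c,230,110,340,220,5,"pics/s5.png")
E
```

```text
t: 11.37
eef_pos: [0.5656, -0.0719, 0.2141]
tool_rot: [-0.0, 0.743, -0.669, 0.0]
contact_force: [0.5, -0.7, -1.3]
gripper_width: 0.314
t 11.37 tcp [ 0.5656 -0.0719  0.2141] yaw -83.97 zaxis [ 5.e-04  3.e-04 -1.e+00] w 0.314 F [ 0.5 -0.7 -1.3] q [-0.52  0.49  0.71  1.93 -0.42  0.87 -1.06]
shift now [0.0001 0.0001 0.0231] shift in target axes [0.0001 0.0001 0.0231] turn [-0.0005  0.0003  0.0005]
```

View pics/s5.png

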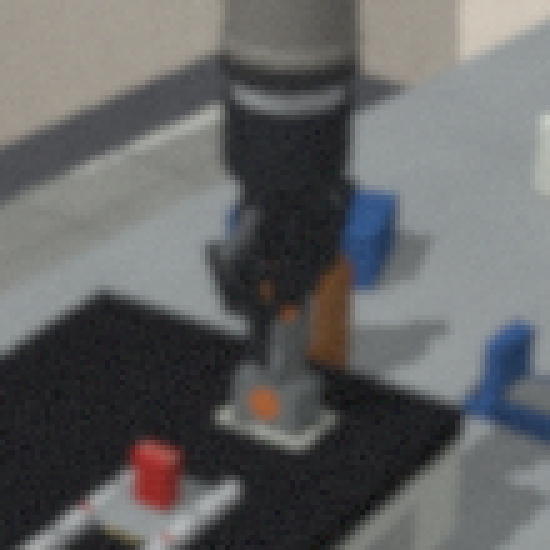

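The foot sits centred inside the rim, at crop (275,410). I'll lower it slowly.

```bash
python3 -m creep '[[[0,0,0,0,0,0.004,0],[0,0,0,0,0,0.004,0],[0,0,0,0,0,0.004,0],[0,0,0,0,0,0,0]]]'
python3 togo.py 0.5655 -0.072 0.191 -84
```

```text
t: 11.75
eef_pos: [0.5664, -0.0716, 0.2021]
tool_rot: [-0.001, 0.744, -0.669, 0.001]
contact_force: [-0.5, 1.2, -2.2]
gripper_width: 0.318
t 11.75 tcp [ 0.5664 -0.0716  0.2021] yaw -83.94 zaxis [ 2.7e-03  6.0e-04 -1.0e+00] w 0.318 F [-0.5  1.2 -2.2] q [-0.51  0.51  0.7   1.94 -0.43  0.84 -1.05]
shift now [0.0003 0.001  0.0111] shift in target axes [0.0003 0.0009 0.0111] turn [-0.0027  0.0004  0.0011]
```

Inside the well (bottom at about 89 mm), no contact so far.

```bash
python3 -m creep '[[[-0.0025,0,0,0,0.001,0.004,0],[0,0,0,0,0,0.003,0],[0,0,0,0,0,0.002,0],[0,0,0,0,0,0,0]]]'
python3 togo.py 0.5655 -0.072 0.191 -84
```

```text
t: 12.08
eef_pos: [0.5652, -0.0718, 0.1919]
tool_rot: [0.0, 0.743, -0.669, -0.0]
contact_force: [-0.7, 1.2, -2.1]
gripper_width: 0.319
t 12.08 tcp [ 0.5652 -0.0718  0.1919] yaw -83.94 zaxis [-4.e-04  3.e-04 -1.e+00] w 0.319 F [-0.7  1.2 -2.1] q [-0.5   0.52  0.69  1.94 -0.44  0.83 -1.04]
shift now [ 0.0002 -0.0002  0.0009] shift in target axes [ 0.0002 -0.0002  0.0009] turn [0.0004 0.0003 0.001 ]
```

```bash
python3 -m creep '[[[0,0,0,0,0,0.0015,0],[0,0,0,0,0,0.001,0]]]'
python3 togo.py 0.5655 -0.072 0.191 -84
python3 -m creep '[[[0,0,0,0,0,0.001,0],[0,0,0,0,0,0.001,0]]]'
python3 togo.py 0.5655 -0.072 0.191 -84
```

```text
t: 12.25
eef_pos: [0.5656, -0.072, 0.191]
tool_rot: [-0.001, 0.743, -0.669, -0.001]
contact_force: [-6.4, 2.1, 16.0]
gripper_width: 0.314
t 12.25 tcp [ 0.5656 -0.072   0.191 ] yaw -83.96 zaxis [-3.0e-04  1.8e-03 -1.0e+00] w 0.314 F [-6.4  2.1 16. ] q [-0.5   0.53  0.68  1.94 -0.45  0.83 -1.03]
shift now [-0.      0.0001  0.    ] shift in target axes [-0.      0.0001  0.    ] turn [0.0001 0.0018 0.0007]
t: 12.42
eef_pos: [0.5655, -0.0723, 0.1911]
tool_rot: [-0.001, 0.743, -0.669, -0.001]
contact_force: [-3.8, 2.2, 8.1]
gripper_width: 0.319
t 12.42 tcp [ 0.5655 -0.0723  0.1911] yaw -84.0 zaxis [-3.e-04  4.e-03 -1.e+00] w 0.319 F [-3.8  2.2  8.1] q [-0.49  0.53  0.68  1.94 -0.45  0.83 -1.03]
shift now [-0.0003 -0.      0.0001] shift in target axes [-0.0003 -0.      0.0001] turn [-0.0001  0.004   0.0001]
```

Contact at the predicted height, so the block is seated. I'll release and rise.

```bash
python3 -m creep '[[[0,0,0,0,0,0,0.04],[0,0,0,0,0,0,0.06],[0,0,0,0,0,0,0.07],[0,0,0,0,0,0,0.07],[0,0,0,0,0,0,0.07],[0,0,0,0,0,-0.01,0.07],[0,0,0,0,0,-0.03,0.07],[0,0,0,0,0,-0.035,0.07],[0,0,0,0,0,-0.02,0.07],[0,0,0,0,0,0,0.07]]]' 40
python3 togo.py 0.549 0.057 0.25 -84
python3 - <<'E'
from h import *
from station import read_camera
for n in("top","side"):
    c=read_camera(n); np.savez(n+"6.npz",**c)
    if n=="top": crop(c,230,120,400,240,4,"pics/t6.png")
    else: crop(c,210,110,340,240,5,"pics/s6.png")
E
```

```text
t: 13.25
eef_pos: [0.5654, -0.0735, 0.2914]
tool_rot: [-0.0, 0.743, -0.67, -0.002]
contact_force: [1.2, 0.4, -0.1]
gripper_width: 0.82
t 13.25 tcp [ 0.5654 -0.0735  0.2914] yaw -84.09 zaxis [-0.0023  0.0023 -1.    ] w 0.82 F [ 1.2  0.4 -0.1] q [-0.58  0.4   0.78  1.86 -0.33  1.02 -1.13]
shift now [-0.1314  0.0027  0.0418] shift in target axes [-0.1315  0.0026  0.0414] turn [ 0.002   0.0025 -0.0015]
```

View pics/s6.png

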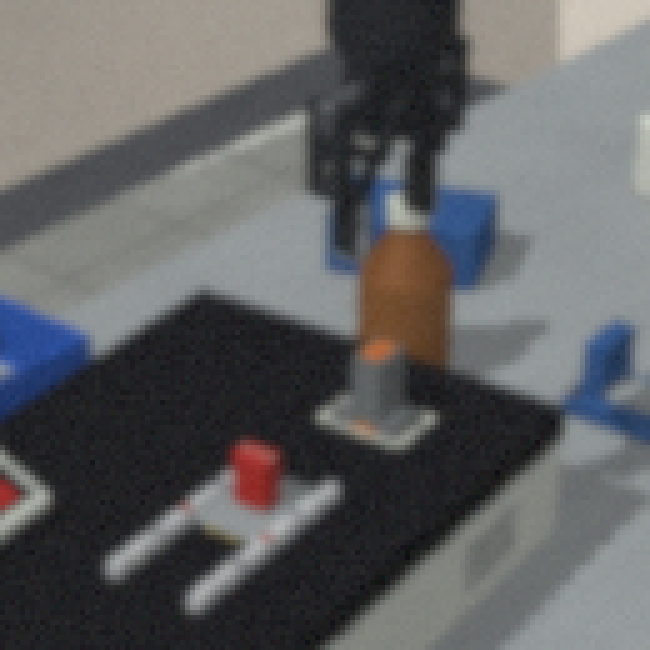

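View pics/t6.png

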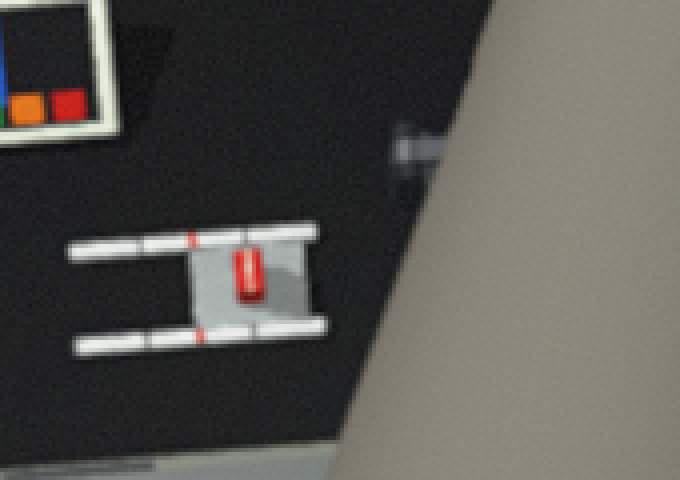

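```bash
python3 - <<'E'
from h import *
c=load("side6.npz"); C=cloud(c)
R=C[170:200,275:300]; s=(R[...,2]>.12)&(R[...,2]<.2)&(abs(R[...,1]+.072)<.04)&(abs(R[...,0]-.565)<.04); P=R[s]
print(len(P),np.percentile(P,[2,50,95,98],axis=0).round(4)); T=P[P[:,2]>.143]; print("top",len(T),T.mean(0))
E
python3 -m creep '[[[0.002,0.0025,0,-0.015,0,0,0.07],[0,0,0,-0.028,0.0005,0,0.07],[0,0,0,-0.03,0.0005,0,0.07],[0,0,0,-0.03,0.0005,0,0.07],[0,0,0,-0.018,0.0005,0,0.07],[0,0,0,-0.006,0.0005,0,0.07],[0,0,0,0,0,0,0.07],[0,0,0,0,0,0,0.07]]]'
python3 togo.py 0.549 0.057 0.25 -84
```

```text
110 [[ 0.5519 -0.0847  0.1209]
 [ 0.5581 -0.063   0.1385]
 [ 0.5723 -0.0546  0.1486]
 [ 0.5739 -0.0542  0.149 ]]
top 40 [ 0.56280638 -0.06929328  0.14687678]
t: 14.02
eef_pos: [0.5429, 0.0562, 0.28]
tool_rot: [0.008, 0.742, -0.671, -0.005]
contact_force: [-0.3, -1.4, 0.3]
gripper_width: 0.819
t 14.02 tcp [0.5429 0.0562 0.28  ] yaw -84.27 zaxis [-0.0171 -0.0052 -0.9998] w 0.819 F [-0.3 -1.4  0.3] q [-0.82  0.37  0.77  1.92 -0.3   0.99 -1.39]
shift now [-0.0003 -0.0066  0.0299] shift in target axes [-0.0002 -0.0061  0.03  ] turn [ 0.0175 -0.0034 -0.0048]
```

Block top measures 148 mm (expected 148), so it is fully seated. Now down onto the knob.

```bash
python3 -m creep '[[[0.0175,-0.0034,-0.005,0,-0.006,0.02,0.07],[0,0,0,0,0,0.02,0.07],[0,0,0,0,0,0.015,0.07],[0,0,0,0,0,0,0.07],[0,0,0,0,0,0,0.07]]]'
python3 togo.py 0.549 0.057 0.186 -84
```

```text
t: 14.43
eef_pos: [0.5495, 0.0482, 0.2229]
tool_rot: [0.001, 0.74, -0.673, 0.002]
contact_force: [0.6, 0.2, 0.4]
gripper_width: 0.821
t 14.43 tcp [0.5495 0.0482 0.2229] yaw -84.53 zaxis [ 0.0016 -0.0033 -1.    ] w 0.821 F [0.6 0.2 0.4] q [-0.76  0.45  0.72  1.97 -0.38  0.86 -1.31]
shift now [-0.0089 -0.0003  0.0368] shift in target axes [-0.0088 -0.0004  0.0369] turn [-0.0012 -0.0034 -0.0092]
```

```bash
python3 -m creep '[[[-0.001,-0.003,-0.009,-0.0089,-0.0003,0.002,0.07],[0,0,0,0,0,0.015,0.07],[0,0,0,0,0,0.014,0.07],[0,0,0,0,0,0,0.07],[0,0,0,0,0,0,0.07]]]'
python3 togo.py 0.549 0.057 0.186 -84
```

```text
t: 14.85
eef_pos: [0.5516, 0.0557, 0.1951]
tool_rot: [-0.002, 0.742, -0.67, 0.002]
contact_force: [0.4, 0.3, -0.3]
gripper_width: 0.824
t 14.85 tcp [0.5516 0.0557 0.1951] yaw -84.18 zaxis [ 0.006   0.0013 -1.    ] w 0.824 F [ 0.4  0.3 -0.3] q [-0.74  0.49  0.68  1.98 -0.42  0.81 -1.28]
shift now [-0.0015  0.0026  0.0091] shift in target axes [-0.0015  0.0025  0.0091] turn [-0.0061  0.0007 -0.0032]
```

```bash
python3 -m creep '[[[-0.006,0,-0.003,-0.0015,0.0025,0.008,0.07],[0,0,0,0,0,0,0.03],[0,0,0,0,0,0,0.0],[0,0,0,0,0,0,0.0],[0,0,0,0,0,0,0.0],[0,0,0,0,0,0,0.0],[0,0,0,0,0,0,0.0]]]' 60
python3 togo.py 0.549 0.057 0.186 -84
```

```text
t: 15.43
eef_pos: [0.5504, 0.0573, 0.19]
tool_rot: [-0.002, 0.743, -0.669, 0.001]
contact_force: [0.3, 0.9, -5.4]
gripper_width: 0.176
t 15.43 tcp [0.5504 0.0573 0.19  ] yaw -83.97 zaxis [ 0.0041  0.002  -1.    ] w 0.176 F [ 0.3  0.9 -5.4] q [-0.73  0.5   0.67  1.99 -0.43  0.8  -1.28]
shift now [0.0002 0.0015 0.004 ] shift in target axes [0.0002 0.0015 0.004 ] turn [-0.0043  0.0016  0.0005]
```

```bash
python3 -m creep '[[[0,0,0,-0.006,0,0,0],[0,0,0,-0.006,0,0,0],[0,0,0,-0.006,0,0,0],[0,0,0,-0.006,0,0,0],[0,0,0,-0.005,0,0,0],[0,0,0,0,0,0,0]]]'
python3 togo.py 0.5473 0.0871 0.19 -84
```

```text
t: 15.93
eef_pos: [0.5478, 0.0817, 0.19]
tool_rot: [0.001, 0.742, -0.671, 0.005]
contact_force: [1.9, -6.0, -2.8]
gripper_width: 0.17
t 15.93 tcp [0.5478 0.0817 0.19  ] yaw -84.24 zaxis [ 0.0067 -0.0079 -0.9999] w 0.17 F [ 1.9 -6.  -2.8] q [-0.79  0.5   0.68  1.99 -0.42  0.8  -1.33]
shift now [-0.0054 -0.0001 -0.0001] shift in target axes [-0.0054 -0.0001 -0.    ] turn [-0.0059 -0.0085 -0.0042]
```

```bash
python3 -m creep '[[[-0.004,-0.006,-0.003,-0.004,0,0,0],[0,0,0,-0.003,0,0,0]]]'
python3 togo.py 0.5473 0.0871 0.19 -84
python3 - <<'E'
from h import *
from station import read_camera
for n in("top","side"):
    c=read_camera(n); np.savez(n+"7.npz",**c)
    if n=="top": crop(c,230,140,380,240,5,"pics/t7.png")
    else: crop(c,210,130,340,240,5,"pics/s7.png")
E
python3 togo.py 0.5473 0.0871 0.19 -84
```

```text
t: 16.1
eef_pos: [0.5475, 0.0862, 0.19]
tool_rot: [0.001, 0.742, -0.67, 0.004]
contact_force: [0.8, -7.8, -0.9]
gripper_width: 0.171
t 16.1 tcp [0.5475 0.0862 0.19  ] yaw -84.18 zaxis [ 0.0039 -0.0069 -1.    ] w 0.171 F [ 0.8 -7.8 -0.9] q [-0.79  0.5   0.68  1.98 -0.42  0.8  -1.34]
shift now [-0.0009  0.0001 -0.    ] shift in target axes [-0.0009  0.0001 -0.    ] turn [-0.0032 -0.0073 -0.0032]
t 16.2 tcp [0.5475 0.0863 0.19  ] yaw -84.17 zaxis [ 0.004 -0.007 -1.   ] w 0.176 F [ 1.7 -6.1 -2.2] q [-0.79  0.5   0.68  1.98 -0.42  0.8  -1.34]
shift now [-0.0008  0.0001 -0.    ] shift in target axes [-0.0008  0.0001 -0.    ] turn [-0.0032 -0.0074 -0.003 ]
```

View pics/s7.png

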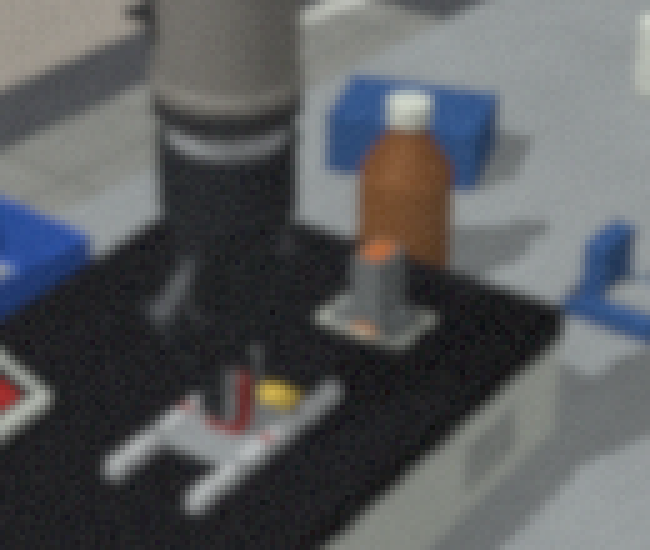

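View pics/t7.png

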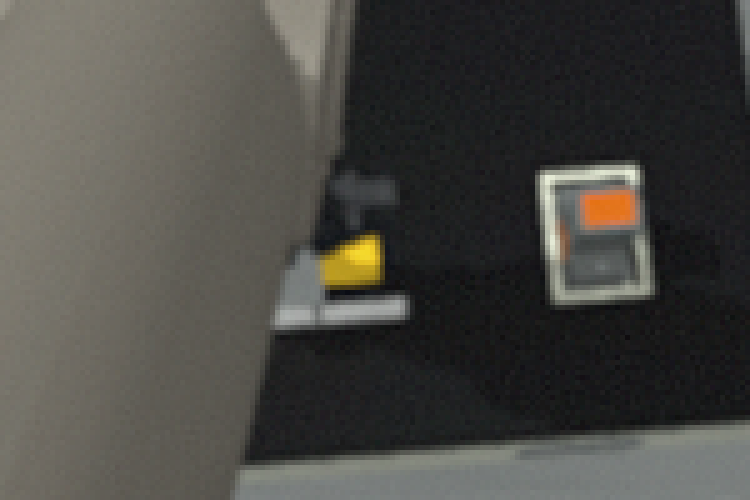

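```bash
python3 - <<'E'
from h import *
from station import read_camera,get_obs
for i in range(5):
    c=read_camera("top"); o=get_obs(); print(o["t"],o["eef_pos"].round(4),o["contact_force"].round(1),o["gripper_width"].round(3),abs(o["joint_vel"]).max().round(4))
C=cloud(c); hsv=cv2.cvtColor(c["color"],cv2.COLOR_RGB2HSV).astype(int); H,S,V=hsv[...,0],hsv[...,1],hsv[...,2]
reg=(abs(C[...,0]-.565)<.06)&(abs(C[...,1]+.072)<.05)
m=reg&(H<18)&(S>140)&(C[...,2]>.14); v,u=np.nonzero(m); print("orange top",onz(c,np.c_[u,v],.148).mean(0),C[m].mean(0))
r=reg&(V>130)&(S<60)&(abs(C[...,2]-.1)<.005); v,u=np.nonzero(r); P=onz(c,np.c_[u,v],.1)[:,:2]*1000; print(cv2.minAreaRect(P.astype(np.float32)))
y=(abs(H-27)<8)&(S>120)&(abs(C[...,0]-.55)<.05)&(abs(C[...,1]-.05)<.06); v,u=np.nonzero(y); P=onz(c,np.c_[u,v],.1); print("yellow y range",P[:,1].min(),P[:,1].max())
# plate trailing edge: start vs now, row 193
t0=load("top0.npz")
for n,cc in(("start",t0),("now",c)): print(n,[tuple(cc["color"][196,k]) for k in range(288,312,2)] and cv2.cvtColor(cc["color"],cv2.COLOR_RGB2GRAY)[196,286:314], cc["color"][196,286:314,2])
E
```

```text
Traceback (most recent call last):
AttributeError: 'float' object has no attribute 'round'
```

```bash
python3 - <<'E'
from h import *
from station import read_camera,get_obs
for i in range(5):
    c=read_camera("top"); o=get_obs(); print(round(o["t"],2),o["eef_pos"].round(4),o["contact_force"].round(1),round(o["gripper_width"],3),abs(o["joint_vel"]).max().round(4))
C=cloud(c); hsv=cv2.cvtColor(c["color"],cv2.COLOR_RGB2HSV).astype(int); H,S,V=hsv[...,0],hsv[...,1],hsv[...,2]
reg=(abs(C[...,0]-.565)<.06)&(abs(C[...,1]+.072)<.05)
m=reg&(H<18)&(S>140)&(C[...,2]>.14); v,u=np.nonzero(m); print("orange top",onz(c,np.c_[u,v],.148).mean(0),C[m].mean(0))
r=reg&(V>130)&(S<60)&(abs(C[...,2]-.1)<.005); v,u=np.nonzero(r); P=onz(c,np.c_[u,v],.1)[:,:2]*1000; print(cv2.minAreaRect(P.astype(np.float32)))
t0=load("top0.npz")
for n,cc in(("start",t0),("now",c)): print(n,cc["color"][196,286:314,2])
E
```

```text
16.3 [0.5475 0.0861 0.19  ] [ 2.4 -6.8 -2.8] 0.174 0.0008
16.35 [0.5475 0.0861 0.19  ] [ 1.4 -7.3 -2.6] 0.175 0.0011
16.4 [0.5475 0.0861 0.19  ] [ 1.4 -6.6 -3.1] 0.173 0.0013
16.45 [0.5475 0.0861 0.19  ] [ 2.2 -7.3 -2.1] 0.176 0.0023
16.5 [0.5475 0.086  0.19  ] [ 1.2 -6.3 -2.7] 0.173 0.0026
orange top [ 0.56396746 -0.07200456  0.148     ] [ 0.56405503 -0.07205675  0.1476636 ]
((565.3783569335938, -71.6313247680664), (61.103187561035156, 45.285396575927734), 4.939283847808838)
start [170 169 166 151 129 120 115 106 111 119 123 120 119 119 120 120 121 123
 122 121 102  63  27  24  22  26  35  34]
now [ 93 116 121 125 122 125 124 124 104  54  30  26  31  29  33  27  28  26
  32  29  26  29  23  26  24  28  20  25]
```

```bash
python3 -c "
from station import hand_in
print(hand_in())"
```

```text
the job is handed in; nothing more can be done
None
```

The job is done and handed in at about 16.5 s of the 51 s allowed. No verdict was reported.

- **Clamp:** I drew the jaw back by its post. The tool moved 26.5 mm, leaving the jaw about 29 mm open. I did not touch it after that.
- **Filter block:** I lifted it by the neck and set it in the photometer's well, then let go. In the last images its top is at 148 mm, the height it should have when fully seated. Its top centre is about 1.5 mm from the well's centre.
- **Shutter:** The gripper is holding the red knob still at about half travel. The tool has moved 28.8 mm, and the plate's edge in the image has moved about 28 mm, against a target of 30 ± 6 mm. The steady spring pull is about 7 N, against the 7.5 N expected at half.
- **Small differences:** Both travel readings are 1–2 mm short of 30 mm. The tool crept back about 0.2 mm over the last 0.3 s, which I judged to be well within limits.
- **Bystanders:** No unexpected contact forces appeared during the moves. I did not measure the bystanders' positions again at the end.

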